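# Seat the grinder arbor in the wok station's counter drive

### The job

Take the square-headed steel arbor with the four-slotted flange out of the wooden rack and seat its tapered shank in the spindle of the counter drive, feeling for the angle at which the slots drop over the spindle's two dogs. Press it fully home with a firm push of about 15 N (40 N would harm the spindle), then let go and leave it standing there. Do not drop it in, and leave the plain round arbor in the rack and the dishes around as they are.

Things in the scene. Friction and masses are not known exactly. Their poses are not given: they have to be found in the camera images.
- arbor: Loose bare-steel arbor, 0.35 to 0.6 kg, upright in a rack hole. Origin on its axis at the flange's underside (seat plane), z up. Below: tapered shank 36 mm long, 26.4 mm across at the flange, 16 mm at the foot. 0 to 12 mm: flange 62 mm across, four open slots through its full thickness, 12 mm wide, from 15.5 mm radius outwards, along its own +x, -x, +y, -y.
- drive: Fixed counter drive, a white box 170 (x) x 150 (y) x 85 mm high; origin at the centre of its underside, z up. On top the dark steel spindle nose, 68 mm across, flat face 100 mm above the origin, upright tapered bore on the axis: 28 mm across at the face, 8 degrees half-angle, 40 mm deep. The spindle is sprung: it sinks 1 mm per 8 N pressed on it, at most 3 mm.
- nose (a point): On the spindle axis at its flat face: where the arbor's origin ends up. Axes as the drive's. Two dogs stand 8 mm up from the face, opposite each other, 8 mm wide, 18 to 30 mm from the axis. Their line is NOT measured: 8 to 82 degrees counter-clockwise (from above) of the drive's x. The spindle turns only above about 0.35 N m. On top of the dogs the arbor stands 8 mm high; within 3 degrees it drops in.
- rack: Fixed pale wooden block 100 (x) x 200 (y) x 55 mm high, origin at the centre of its underside, with two upright square holes 31 mm wide, 50 mm either side of its centre along its y axis, one for each arbor, the flange lying on the block's top. An arbor must be raised about 40 mm to clear it.
- plain_arbor: The other loose steel arbor in the rack, same shank but a plain round flange 62 mm across without slots and a round knob 36 mm across, top 55 mm above its flange's underside (its origin). To be left in the rack.
- dish: Glazed dipping dish, 84 mm across, 28 mm high, origin at the centre of its underside; a bystander on the counter.
- cruet: Closed empty glass cruet, 64 mm across, 133 mm high, origin at the centre of its underside; a bystander on the counter.
- trivet: Round cast-iron trivet, about 150 mm across, 15 mm high, origin at the centre of its underside; a bystander on the counter.
- post (a point): Grip point, on the arbor's axis 40 mm above its origin, axes as the arbor's: the square steel post, 26 x 26 mm, faces square to the arbor's x and y, from 12 to 59 mm above the arbor's origin. Hold it by two opposite faces; every 90 degrees of turn is the same.
Not all that is in view belongs to the job. Leave any purple look-alike of the arbor alone. Several things have the shape of the drive; the one meant has the colours described above.

How it is judged:
By the outcome, as a careful person would: the job done as asked, in the order asked, and still so for the second after the job is handed in, with the robot touching nothing.
It also fails if it takes over 72 s, if anything falls off the work surface, if the arm or the gripper's body presses on something with over 40 N, if the wrist force passes 120 N, or if a joint passes its speed limit or range.

### The arm

A 6-joint arm with a two-finger parallel gripper is mounted at the origin on the work surface. World frame = base frame: x ahead of the robot, y to its left, z up, the work surface at z = 0. Lengths are in m, angles in rad, forces in N, time in s.
With the tool pointing down it reaches from about 0.35 to 0.975 m from the base axis. Payload 4.9 kg.
Tool frame: the origin (TCP) lies at the very end of the fingers, on their centre line; the grasp point (between the pads) lies 19 mm behind it (manip.hold_point_z is the distance from the TCP to the grasp point, in m); z points along the fingers, x is the direction in which the jaws open and shut, and the axes are right-handed (so a half turn about z gives the same grasp; the last joint's range is limited). The gripper opens to 85 mm and grips with 20 to 120 N. Pads are 22 mm wide; open, the fingers measure 114 mm over their backs; the gripper's body (76 mm by 85 mm) begins 54 mm behind the grasp point. The pads swing forward as they close: fully open they stand 13 mm farther back than shut.
Start: joints at [-1.423, 0.053, 1.613, -0, 1.476, -0.119], TCP at [0.165, -0.603, 0.2] pointing down, gripper open.
Joint ranges: [-3.01, 3.01], [-1.01, 2.22], [0.06, 2.58], [-1.02, 4.17], [0.09, 2.62], [-3.14, 3.14]. Speed limits (rad/s): [2.57, 2.57, 3.14, 3.14, 3.14, 3.14].

### API

Orientations are given as a unit quaternion [w, x, y, z].
In Python, from plant import manip gives the robot as it stands.
- The arm moves only by the shell command python3 -m handwheel 'ROWS' [OPENING]. ROWS is JSON, a list of rows, each an object of numbers: "dx", "dy", "dz": the shift along the tool's x, y, z in m; "ax", "ay", "az": the turn, a rotation vector about the tool's x, y, z in rad. In form: [{"dx": .., "dy": .., "dz": .., "ax": .., "ay": .., "az": ..}, ...]. A call has 1 to 5 rows; each row is the pose to reach, as a shift and turn from the pose commanded when the call began, along the tool's axes at that moment; what a row does not reach only later rows make up. A row lasts 1/8 s, in which the tool goes at most 62.5 mm and 10.7 degrees, less where a joint would pass 70% of its speed; a pose out of reach is approached as far as the arm can. A call with a gripper value outside its range is refused whole. OPENING is the closure in counts, from 0 (fully open) to 255 (shut), set as the call begins (- or left out, the last holds). The fingers move at their own pace and stop on an object; the grip force is fixed at half the most. Time passes only in rows, so rows that repeat a pose let the fingers close. It gives the time, the measured TCP pose, the force and the opening at its end, in the units of the state.
- manip.state(): the state, without advancing time (a new reading comes with each control period).
- manip.grab_frame(name): name is "scene" or "top" or "wrist"; returns a dict with "image" (400x640x3 uint8, blue, green, red), "z_map" (400x640 float32, m along the optical axis (not along the pixel's ray), 0 where there is no reading), "K" (3x3 intrinsics, pixels), "k1" (the pictures are not rectified: a ray, as slopes to the right and down, at radius r is drawn at 1 + k1 r^2 times it, then the intrinsics apply), "xyz" and "rotation" of the camera in the world. Camera axes: x right, y up, looking along -z (the intrinsics and any distortion apply to the point x, -y, -z); pixel columns grow to the right and rows downward; lengths in m; the calibration is good to about 2 mm. A picture is of the moment at which its call begins.
- manip.job_done(): hands the job in, once; it reports no verdict.
The state is a dict: "time": time; "joint_pos": joint angles; "joint_vel": joint speeds; "joint_efforts": joint torques, N m; "tool_pos": TCP position; "tool_rot": TCP orientation; "contact_force": force on the tool from outside, world axes, zero at the start; "ft_torque": the same for the moment, N m; "gripper_width": opening from 0.0 (shut) to 1.0 (fully open).
Only numpy, scipy, OpenCV 4.12 (cv2) and the standard library are available. Lean on these libraries where they do the work, as an engineer would, in place of code of your own. Each camera call takes 0.05 s, during which the arm holds its last target.

## Working session

There is one attempt and no reset: what is moved stays moved. The work goes in short steps, Python scripts to look and compute and a shell command to move; the robot and the scene stay as the last step left them, time stands still between calls to the robot, and variables do not carry over. Pictures are saved under pics/ and viewed, and the job is handed in when it is done.

```bash
ls; mkdir -p pics; cat > h.py <<'E'
import numpy as np, cv2
from plant import manip
def grab(n):
    f=manip.grab_frame(n); return f
def ray(f,u,v):
    K=f["K"]; x=(u-K[0][2])/K[0][0]; y=(v-K[1][2])/K[1][1]
    a,b=x,y
    for _ in range(20):
        s=1+f["k1"]*(a*a+b*b); a,b=x/s,y/s
    d=np.array(f["rotation"]).reshape(3,3)@np.array([a,-b,-1.])
    return np.array(f["xyz"]),d
def onz(f,u,v,z):
    o,d=ray(f,u,v); return o+d*(z-o[2])/d[2]
def pt(f,u,v):
    o,d=ray(f,u,v); return o+d*f["z_map"][int(v),int(u)]
E
python3 - <<'E'
from h import *
import pickle
for n in ["scene","top","wrist"]:
    f=grab(n); cv2.imwrite(f"pics/{n}0.png",f["image"]); pickle.dump(f,open(n+"0.pkl","wb"))
    print(n,f["xyz"],f["k1"],f["K"])
print(manip.state(), manip.hold_point_z)
E
```

```text
pics
scene [1.37664287 0.53232248 0.70245157] 0.0150158566484764 [[485.18095766   0.         321.66597515]
 [  0.         485.18095766 194.97357047]
 [  0.           0.           1.        ]]
top [0.45673324 0.04069309 1.01509556] -0.08816056877901908 [[427.57834163   0.         323.4317697 ]
 [  0.         427.57834163 198.19541584]
 [  0.           0.           1.        ]]
wrist [ 0.23078441 -0.5837415   0.37166327] 0.012011808990999908 [[299.98688061   0.         324.11626912]
 [  0.         299.98688061 196.40808341]
 [  0.           0.           1.        ]]
{'time': 0.15, 'joint_pos': array([-1.42299463e+00,  5.32312348e-02,  1.61399451e+00, -1.02787160e-05,
        1.47598639e+00, -1.18991478e-01]), 'joint_vel': array([ 0.00076906, -0.00257786, -0.00514204,  0.00044608,  0.00049879,
        0.00172672]), 'joint_efforts': array([ 2.42505648e-04, -3.94244671e+01, -3.70722449e+01, -1.39773924e-04,
        4.67515973e-03,  3.35437971e-07]), 'tool_pos': array([ 0.16469704, -0.60234998,  0.19921983]), 'tool_rot': array([-5.60595913e-04,  7.94870914e-01, -6.06778027e-01, -5.84325469e-04]), 'contact_force': array([-0.18352814, -0.14052972, -0.81496115]), 'ft_torque': array([ 0.00990481, -0.02686667, -0.04203764]), 'gripper_width': 0.9978048038015286} 0.0187
```

View pics/scene0.png

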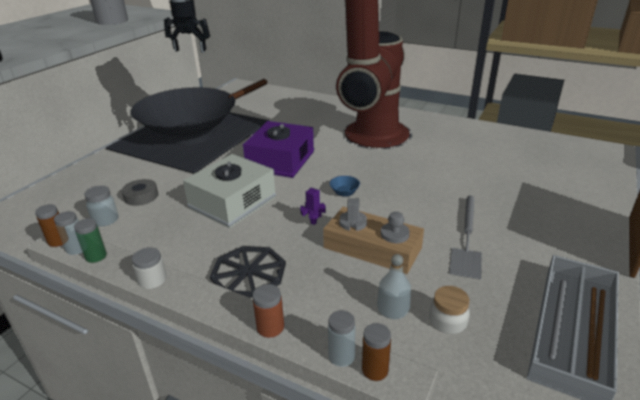

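View pics/top0.png

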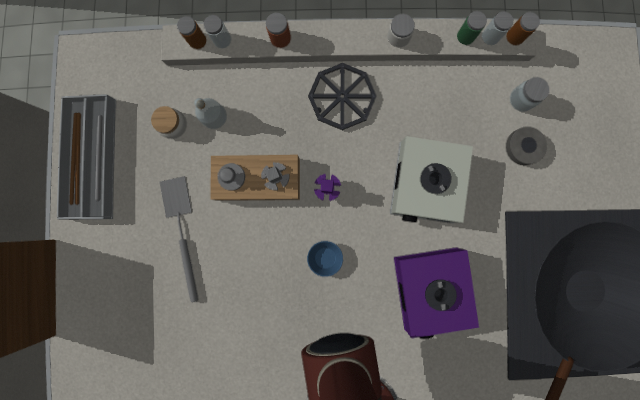

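View pics/wrist0.png

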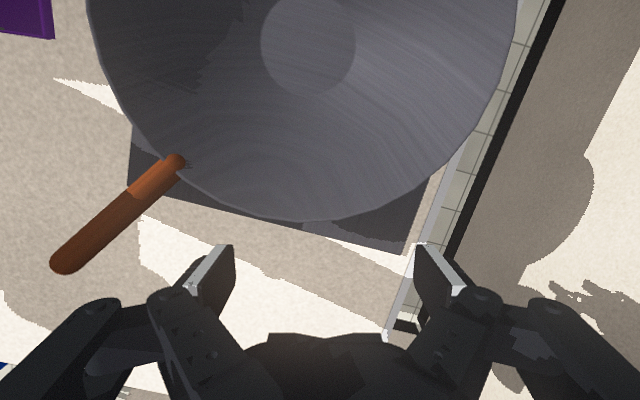

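The scene view shows the white drive at about (230,185) and the rack at (373,238). In the top view the slotted arbor is at about (275,177), the plain one at (231,177), the white drive's nose at (437,179), and a purple arbor stands between them at (327,187).

```bash
python3 - <<'E'
from h import *
import pickle
f=pickle.load(open("top0.pkl","rb"))
I=f["image"]
a=cv2.resize(I[140:210,200:310],None,fx=7,fy=7,interpolation=cv2.INTER_CUBIC)
b=cv2.resize(I[130:230,385:480],None,fx=6,fy=6,interpolation=cv2.INTER_CUBIC)
cv2.imwrite("pics/a.png",a);cv2.imwrite("pics/b.png",b)
for n,(u,v) in dict(arb=(275,177),plain=(231,177),nose=(437,179),pa=(327,187)).items(): print(n,pt(f,u,v).round(4))
E
```

```text
Traceback (most recent call last):
  File "h.py", line 15, in pt
    o,d=ray(f,u,v); return o+d*f["z_map"][int(v),int(u)]
        ~~~^^^^^^^
  File "h.py", line 10, in ray
    d=np.array(f["rotation"]).reshape(3,3)@np.array([a,-b,-1.])
      ~~~~~~~~~~~~~~~~~~~~~~~~~~~~~~~^^^^^
ValueError: cannot reshape array of size 4 into shape (3,3)
```

View pics/a.png

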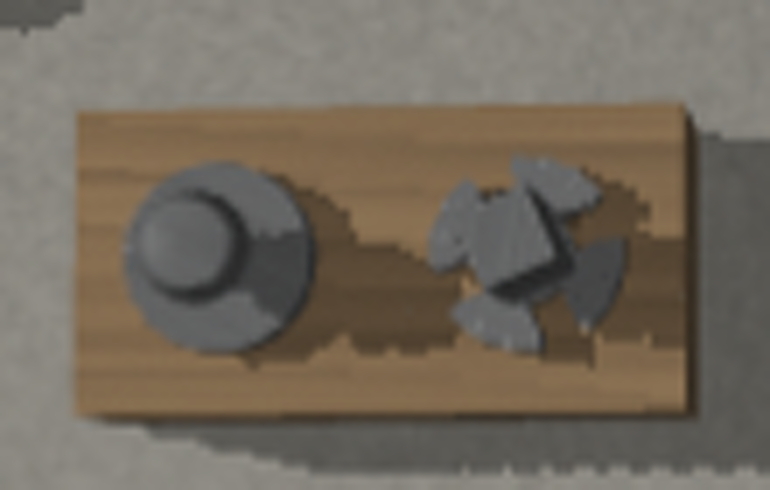

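View pics/b.png

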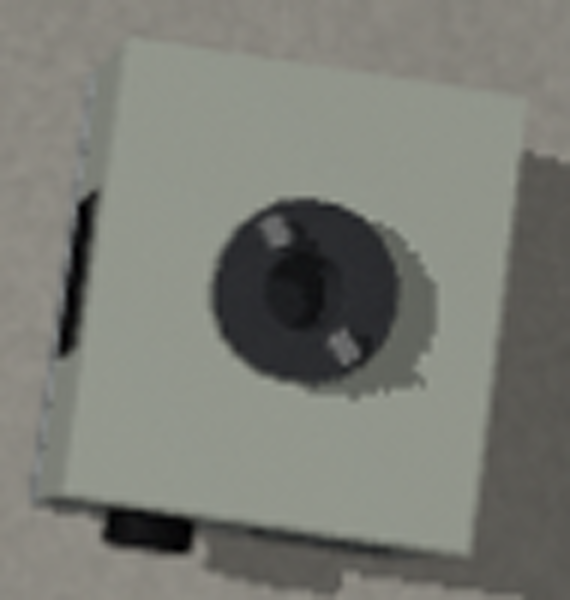

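```bash
python3 - <<'E'
s=open('h.py').read()
s=s.replace('np.array(f["rotation"]).reshape(3,3)','R.from_quat(np.roll(f["rotation"],-1)).as_matrix()').replace('import numpy as np, cv2','import numpy as np, cv2\nfrom scipy.spatial.transform import Rotation as R')
open('h.py','w').write(s)
E
python3 - <<'E'
from h import *
import pickle
f=pickle.load(open("top0.pkl","rb"));I=f["image"]
A=lambda x,y:((x+.5)/7-.5+200,(y+.5)/7-.5+140)
B=lambda x,y:((x+.5)/6-.5+385,(y+.5)/6-.5+130)
# post top face corners  z=.055+.059
q=np.array([onz(f,*A(*p),.114) for p in [(470,208),(527,190),(557,262),(493,289)]])
print(q.round(4),q.mean(0)); 
e=[np.degrees(np.arctan2(*(q[(i+1)%4]-q[i])[[1,0]]))%90 for i in range(4)];print("edges",e)
# flange circle ellipse
q=np.array([onz(f,*A(*p),.067) for p in [(430,262),(515,160),(600,190),(625,240),(590,330),(540,352),(455,310),(470,183)]])
M=np.c_[2*q[:,:2],np.ones(len(q))];s=np.linalg.lstsq(M,(q[:,:2]**2).sum(1),rcond=None)[0];print("flange",s[:2],np.sqrt(s[2]+s[:2]@s[:2]))
# nose circle
q=np.array([onz(f,*B(*p),.1) for p in [(213,285),(310,198),(400,290),(310,384),(240,225),(245,355),(375,350),(375,225)]])
M=np.c_[2*q[:,:2],np.ones(len(q))];s=np.linalg.lstsq(M,(q[:,:2]**2).sum(1),rcond=None)[0];print("nose",s[:2],np.sqrt(s[2]+s[:2]@s[:2]))
print(q[:4])
d=np.array([onz(f,*B(*p),.108) for p in [(275,231),(345,348)]]);print("dogs",d,d.mean(0),np.degrees(np.arctan2(*(d[1]-d[0])[[1,0]])))
c=np.array([onz(f,*B(*p),.085) for p in [(128,38),(527,98),(470,555),(65,495)]]);print("drive",c,c.mean(0),[np.degrees(np.arctan2(*(c[(i+1)%4]-c[i])[[1,0]])) for i in range(4)],[np.linalg.norm(c[(i+1)%4]-c[i]) for i in range(4)])
r=np.array([onz(f,*A(*p),.055) for p in [(77,110),(684,104),(688,410),(74,412)]]);print("rack",r,r.mean(0))
for n,p in dict(arb=A(515,240),flo=A(600,280),dr=B(200,450),nose=B(240,330),rack=A(330,140)).items(): print(n,pt(f,round(p[0]),round(p[1])).round(4))
print(pt(f,320,340).round(3), pt(f,275,100).round(3))
E
```

```text
[[0.5716 0.1795 0.114 ]
 [0.5769 0.1621 0.114 ]
 [0.5547 0.153  0.114 ]
 [0.5467 0.1725 0.114 ]] [0.56248208 0.16679327 0.114     ]
edges [np.float64(16.856106992290435), np.float64(22.415616470047468), np.float64(22.27150034848026), np.float64(15.79424166309851)]
flange [0.56210834 0.16763191] 0.030857528877853712
nose [ 0.55110631 -0.18262257] 0.033431231783436294
[[ 0.55286481 -0.14869814  0.1       ]
 [ 0.5839833  -0.18453366  0.1       ]
 [ 0.55046651 -0.21620505  0.1       ]
 [ 0.51696572 -0.18277213  0.1       ]]
dogs [[ 0.57113798 -0.16969274  0.108     ]
 [ 0.5291278  -0.19366041  0.108     ]] [ 0.55013289 -0.18167658  0.108     ] -150.2943498368379
drive [[ 0.645774   -0.12286002  0.085     ]
 [ 0.62253909 -0.26983003  0.085     ]
 [ 0.45515985 -0.24361704  0.085     ]
 [ 0.47854983 -0.0963198   0.085     ]] [ 0.55050569 -0.18315672  0.085     ] [np.float64(-98.98370344024156), np.float64(171.09929884724636), np.float64(80.9770881271585), np.float64(-9.018217230891045)] [np.float64(0.14879531653881276), np.float64(0.1694193893346421), np.float64(0.1491427761655706), np.float64(0.16931718146371438)]
rack [[0.61321105 0.31834015 0.055     ]
 [0.6121458  0.11894032 0.055     ]
 [0.51279082 0.11812877 0.055     ]
 [0.51416424 0.31845759 0.055     ]] [0.56307798 0.2184667  0.055     ]
arb [0.5615 0.1663 0.1125]
flo [0.5531 0.1459 0.0657]
dr [ 0.4936 -0.1467  0.081 ]
nose [ 0.5358 -0.1593  0.0984]
rack [0.6013 0.2342 0.0532]
[0.457 0.041 1.015] [ 0.756  0.177 -0.002]
```

```bash
cat >> h.py <<'E'
def plan(pos,jaw=None):
    """world TCP target, jaw yaw deg (tool x in world), tool down -> deltas in current tool axes"""
    s=manip.state(); Rt=R.from_quat(np.roll(s["tool_rot"],-1)); M=Rt.as_matrix()
    yaw=np.degrees(np.arctan2(M[1,0],M[0,0]))
    d=M.T@(np.array(pos)-s["tool_pos"])
    if jaw is None: jaw=yaw
    j=np.radians(jaw); T=R.from_matrix(np.array([[np.cos(j),np.sin(j),0],[np.sin(j),-np.cos(j),0],[0,0,-1]]).astype(float))
    rv=(Rt.inv()*T).as_rotvec()
    print("t",s["time"],"pos",s["tool_pos"].round(4),"yaw",yaw.round(2),"F",s["contact_force"].round(2),"T",s["ft_torque"].round(3),"w",round(s["gripper_width"],3),"q",s["joint_pos"].round(3))
    print("d",d.round(4),"|d|",np.linalg.norm(d).round(4),"rv",rv.round(4), "tilt",np.degrees(np.arccos(-M[2,2])).round(2))
    print("toolx",M[:,0].round(3),"tooly",M[:,1].round(3))
E
python3 - <<'E'
from h import *
import pickle
f=pickle.load(open("wrist0.pkl","rb"))
print(R.from_quat(np.roll(f["rotation"],-1)).as_matrix().round(3))
plan([.48,-.17,.32]); plan([.562,.167,.2],19)
E
```

```text
[[ 0.264  0.928  0.262]
 [-0.965  0.255  0.07 ]
 [-0.002 -0.272  0.962]]
t 0.15 pos [ 0.1647 -0.6023  0.1992] yaw -74.71 F [-0.18 -0.14 -0.81] T [ 0.01  -0.027 -0.042] w 0.998 q [-1.423  0.053  1.614 -0.     1.476 -0.119]
d [-0.3341 -0.4182 -0.1202] |d| 0.5486 rv [-0.0002  0.0016 -0.    ] tilt 0.09
toolx [ 0.264 -0.965 -0.002] tooly [-0.965 -0.264 -0.   ]
t 0.15 pos [ 0.1647 -0.6023  0.1992] yaw -74.71 F [-0.18 -0.14 -0.81] T [ 0.01  -0.027 -0.042] w 0.998 q [-1.423  0.053  1.614 -0.     1.476 -0.119]
d [-6.374e-01 -5.861e-01  4.000e-04] |d| 0.8659 rv [-1.5000e-03  1.1000e-03 -1.6356e+00] tilt 0.09
toolx [ 0.264 -0.965 -0.002] tooly [-0.965 -0.264 -0.   ]
```

```bash
python3 -m handwheel '[{"dx":-0.02,"dy":-0.025,"dz":-0.04,"az":0},{"dx":-0.05,"dy":-0.06,"dz":-0.08,"az":0},{"dx":-0.085,"dy":-0.105,"dz":-0.1},{"dx":-0.12,"dy":-0.15,"dz":-0.11},{"dx":-0.155,"dy":-0.2,"dz":-0.12}]' 0; python3 -c "
from h import *
plan([.5,-.18,.32],-20)"
```

```text
t 0.15 pos [ 0.1647 -0.6023  0.1992] yaw -74.71 F [-0.18 -0.14 -0.81] T [ 0.01  -0.027 -0.042] w 0.998 q [-1.423  0.053  1.614 -0.     1.476 -0.119]
d [-0.3192 -0.4348 -0.1202] |d| 0.5526 rv [-9.000e-04  1.400e-03 -9.549e-01] tilt 0.09
toolx [ 0.264 -0.965 -0.002] tooly [-0.965 -0.264 -0.   ]invalid input at $[0]: expected keys dx, dy, dz, ax, ay, az
```

All six keys are required.

```bash
python3 -m handwheel '[{"dx":-0.02,"dy":-0.025,"dz":-0.04,"ax":0,"ay":0,"az":-0.1},{"dx":-0.05,"dy":-0.06,"dz":-0.08,"ax":0,"ay":0,"az":-0.2},{"dx":-0.085,"dy":-0.105,"dz":-0.1,"ax":0,"ay":0,"az":-0.32},{"dx":-0.12,"dy":-0.15,"dz":-0.11,"ax":0,"ay":0,"az":-0.44},{"dx":-0.155,"dy":-0.2,"dz":-0.12,"ax":0,"ay":0,"az":-0.56}]' 0; python3 -c "
from h import *
plan([.5,-.18,.32],-20)"
```

```text
time: 0.78
tool_pos: [0.3175, -0.3991, 0.3205]
tool_rot: [0.0, 0.932, -0.362, 0.0]
contact_force: [0.8, -0.3, 0.1]
gripper_width: 1.002
t 0.775 pos [ 0.3175 -0.3991  0.3205] yaw -42.46 F [ 0.8  -0.25  0.06] T [-0.072  0.002 -0.019] w 1.002 q [-1.045 -0.267  1.712  0.     1.697 -0.304]
d [-0.0133 -0.2849  0.0005] |d| 0.2852 rv [ 1.000e-04 -4.000e-04 -3.919e-01] tilt 0.03
toolx [ 0.738 -0.675  0.   ] tooly [-0.675 -0.738  0.   ]
```

```bash
python3 -m handwheel '[{"dx":-0.003,"dy":-0.057,"dz":0,"ax":0,"ay":0,"az":-0.08},{"dx":-0.005,"dy":-0.115,"dz":0,"ax":0,"ay":0,"az":-0.16},{"dx":-0.008,"dy":-0.172,"dz":0,"ax":0,"ay":0,"az":-0.24},{"dx":-0.01,"dy":-0.23,"dz":0,"ax":0,"ay":0,"az":-0.32},{"dx":-0.013,"dy":-0.285,"dz":0,"ax":0,"ay":0,"az":-0.392}]' 0;python3 -m handwheel '[{"dx":0,"dy":0,"dz":0,"ax":0,"ay":0,"az":0},{"dx":0,"dy":0,"dz":0,"ax":0,"ay":0,"az":0},{"dx":0,"dy":0,"dz":0,"ax":0,"ay":0,"az":0}]'; python3 - <<'E'
from h import *
import pickle
f=grab("wrist"); cv2.imwrite("pics/w1.png",f["image"]); pickle.dump(f,open("w1.pkl","wb"))
plan([.562,.167,.2],19)
E
```

```text
time: 1.4
tool_pos: [0.5012, -0.1803, 0.3199]
tool_rot: [0.0, 0.985, -0.174, -0.0]
contact_force: [0.2, 0.8, 0.1]
gripper_width: 1.002
time: 1.78
tool_pos: [0.4996, -0.1831, 0.3201]
tool_rot: [0.0, 0.984, -0.176, -0.0]
contact_force: [-1.0, -0.8, 0.5]
gripper_width: 0.998
t 1.825 pos [ 0.4996 -0.1832  0.3202] yaw -20.29 F [ 0.64 -0.88  0.91] T [-0.006 -0.022  0.031] w 1.004 q [-0.491 -0.212  1.667 -0.     1.688 -0.137]
d [-0.063  -0.3501  0.1201] |d| 0.3755 rv [ 2.000e-04  1.000e-04 -6.858e-01] tilt 0.01
toolx [ 0.938 -0.347  0.   ] tooly [-0.347 -0.938  0.   ]
```

View pics/w1.png

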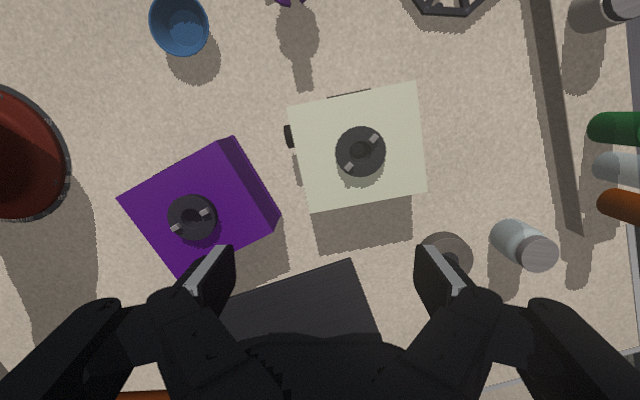

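The wrist view shows the white drive's nose at (360,152), with dogs at about (375,138) and (348,167).

```bash
python3 - <<'E'
from h import *
import pickle
f=pickle.load(open("w1.pkl","rb"))
I=f["image"][110:200,315:410]
cv2.imwrite("pics/w1c.png",cv2.resize(I,None,fx=6,fy=6,interpolation=cv2.INTER_CUBIC))
hsv=cv2.cvtColor(f["image"],cv2.COLOR_BGR2HSV)
print(f["xyz"])
E
```

```text
[ 0.52313167 -0.11775932  0.49266941]
```

View pics/w1c.png

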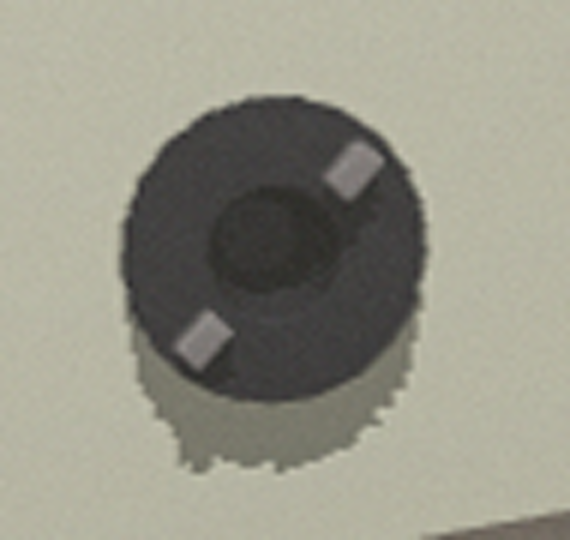

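```bash
python3 - <<'E'
from h import *
import pickle
f=pickle.load(open("w1.pkl","rb"))
B=lambda x,y:((x+.5)/6-.5+315,(y+.5)/6-.5+110)
q=np.array([onz(f,*B(*p),.1) for p in [(123,250),(145,175),(200,115),(275,96),(350,117),(410,180),(427,250),(405,325),(350,382),(275,402),(200,382)]])
M=np.c_[2*q[:,:2],np.ones(len(q))];s=np.linalg.lstsq(M,(q[:,:2]**2).sum(1),rcond=None)[0];print("nose",s[:2],np.sqrt(s[2]+s[:2]@s[:2]))
d=np.array([onz(f,*B(*p),.108) for p in [(354,170),(204,340)]]);print("dogs",d,d.mean(0),np.degrees(np.arctan2(*(d[0]-d[1])[[1,0]])))
# dog top-face via bright pixel centroids
g=cv2.cvtColor(f["image"],cv2.COLOR_BGR2GRAY)[110:200,315:410]
m=np.zeros_like(g);
# within nose circle
cv2.circle(m,(45,41),23,255,-1)
b=((g>100)&(m>0)).astype(np.uint8)
n,l,st,c=cv2.connectedComponentsWithStats(b);print(st,c)
d=[onz(f,x+315,y+110,.108) for (x,y),t in zip(c[1:],st[1:]) if t[4]>20]
if len(d)==2: v=d[0]-d[1];print(d,(d[0]+d[1])/2,np.degrees(np.arctan2(v[1],v[0])))
E
```

```text
nose [ 0.55002004 -0.181496  ] 0.03305222373471916
dogs [[ 0.57063945 -0.16949132  0.108     ]
 [ 0.52930442 -0.19272474  0.108     ]] [ 0.54997194 -0.18110803  0.108     ] 29.339290326230287
[[   0    0   95   90 8451]
 [  54   24   10    9   51]
 [  29   52   10    9   48]] [[47.0076914  44.5362679 ]
 [58.41176471 27.82352941]
 [33.52083333 55.83333333]]
[array([ 0.57047162, -0.1693059 ,  0.108     ]), array([ 0.52940583, -0.19218108,  0.108     ])] [ 0.54993873 -0.18074349  0.108     ] 29.119444716332907
```

```bash
python3 -c "
from h import *
plan([.575,.127,.29],19)"; 
```

```text
t 1.825 pos [ 0.4996 -0.1832  0.3202] yaw -20.29 F [ 0.64 -0.88  0.91] T [-0.006 -0.022  0.031] w 1.004 q [-0.491 -0.212  1.667 -0.     1.688 -0.137]
d [-0.0369 -0.3171  0.0302] |d| 0.3207 rv [ 2.000e-04  1.000e-04 -6.858e-01] tilt 0.01
toolx [ 0.938 -0.347  0.   ] tooly [-0.347 -0.938  0.   ]
```

```bash
python3 -m handwheel '[{"dx":-0.006,"dy":-0.053,"dz":0.005,"ax":0,"ay":0,"az":-0.12},{"dx":-0.012,"dy":-0.107,"dz":0.01,"ax":0,"ay":0,"az":-0.24},{"dx":-0.018,"dy":-0.16,"dz":0.015,"ax":0,"ay":0,"az":-0.36},{"dx":-0.024,"dy":-0.213,"dz":0.02,"ax":0,"ay":0,"az":-0.48},{"dx":-0.031,"dy":-0.267,"dz":0.025,"ax":0,"ay":0,"az":-0.6}]' 0 >/dev/null; python3 -c "
from h import *
plan([.575,.127,.29],19)"; 
```

```text
t 2.45 pos [0.5635 0.0795 0.2953] yaw 14.3 F [ 0.17 -0.95 -0.03] T [-0.019 -0.045 -0.005] w 1.001 q [ 0.01  -0.12   1.625 -0.     1.636 -0.24 ]
d [ 0.0229 -0.0431  0.0053] |d| 0.0491 rv [ 0.0004 -0.0007 -0.0821] tilt 0.05
toolx [0.969 0.247 0.001] tooly [ 0.247 -0.969  0.   ]
```

```bash
python3 -m handwheel '[{"dx":0.02,"dy":-0.042,"dz":0.005,"ax":0,"ay":0,"az":-0.082},{"dx":0.02,"dy":-0.042,"dz":0.005,"ax":0,"ay":0,"az":-0.082},{"dx":0.02,"dy":-0.042,"dz":0.005,"ax":0,"ay":0,"az":-0.082},{"dx":0.02,"dy":-0.042,"dz":0.005,"ax":0,"ay":0,"az":-0.082}]' 0 >/dev/null; python3 - <<'E'
from h import *
import pickle
f=grab("wrist"); cv2.imwrite("pics/w2.png",f["image"]); pickle.dump(f,open("w2.pkl","wb"))
cv2.imwrite("pics/w2c.png",cv2.resize(f["image"][60:220,240:430],None,fx=4,fy=4,interpolation=cv2.INTER_CUBIC))
plan([.562,.167,.2],19)
E
```

```text
t 3.0 pos [0.5724 0.1233 0.2906] yaw 18.76 F [-0.22  0.51 -0.76] T [ 0.048 -0.054 -0.008] w 0.999 q [ 0.085 -0.079  1.594 -0.     1.625 -0.242]
d [ 0.0041 -0.0447  0.0906] |d| 0.1012 rv [ 0.0003 -0.0006 -0.0041] tilt 0.04
toolx [0.947 0.322 0.001] tooly [ 0.322 -0.947  0.   ]
```

View pics/w2.png

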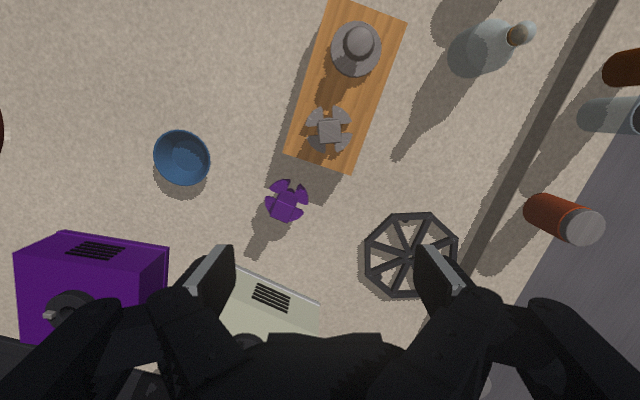

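View pics/w2c.png

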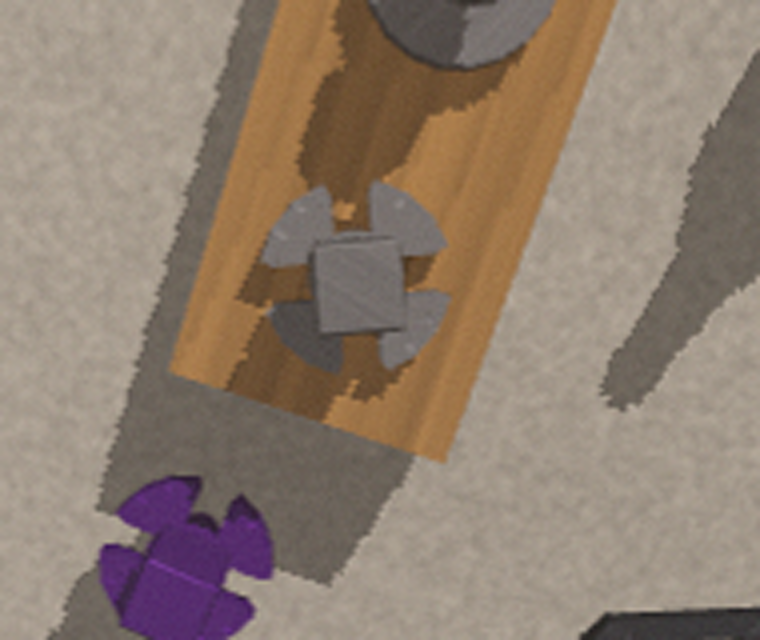

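The wrist view shows the arbor at (328,131), with its post nearly square to the picture. The plain arbor is at (357,48) and the purple one at (286,200).

```bash
python3 - <<'E'
from h import *
import pickle
f=pickle.load(open("w2.pkl","rb"))
B=lambda x,y:((x+.5)/4-.5+240,(y+.5)/4-.5+60)
q=np.array([onz(f,*B(*p),.114) for p in [(312,246),(400,236),(407,327),(322,334)]])
print(q.mean(0),[np.degrees(np.arctan2(*(q[(i+1)%4]-q[i])[[1,0]]))%90 for i in range(4)],[np.linalg.norm(q[(i+1)%4]-q[i]).round(4) for i in range(4)])
q=np.array([onz(f,*B(*p),.067) for p in [(263,262),(290,210),(325,186),(373,181),(420,207),(447,245),(451,293),(430,340),(384,370)]])
M=np.c_[2*q[:,:2],np.ones(len(q))];s=np.linalg.lstsq(M,(q[:,:2]**2).sum(1),rcond=None)[0];print("flange",s[:2],np.sqrt(s[2]+s[:2]@s[:2]))
E
```

```text
[0.56297976 0.17086682 0.114     ] [np.float64(25.057005551109537), np.float64(24.149104597903673), np.float64(23.427927941634834), np.float64(25.13196336538931)] [np.float64(0.0249), np.float64(0.0254), np.float64(0.0245), np.float64(0.0247)]
flange [0.56310548 0.16996251] 0.030591541547144527
```

```bash
python3 -c "
from h import *
plan([.5627,.1688,.2],24)
plan([.5627,.1688,.16],24)"; 
```

```text
t 3.0 pos [0.5724 0.1233 0.2906] yaw 18.76 F [-0.22  0.51 -0.76] T [ 0.048 -0.054 -0.008] w 0.999 q [ 0.085 -0.079  1.594 -0.     1.625 -0.242]
d [ 0.0053 -0.0462  0.0906] |d| 0.1019 rv [ 0.0003 -0.0006 -0.0914] tilt 0.04
toolx [0.947 0.322 0.001] tooly [ 0.322 -0.947  0.   ]
t 3.0 pos [0.5724 0.1233 0.2906] yaw 18.76 F [-0.22  0.51 -0.76] T [ 0.048 -0.054 -0.008] w 0.999 q [ 0.085 -0.079  1.594 -0.     1.625 -0.242]
d [ 0.0053 -0.0462  0.1306] |d| 0.1387 rv [ 0.0003 -0.0006 -0.0914] tilt 0.04
toolx [0.947 0.322 0.001] tooly [ 0.322 -0.947  0.   ]
```

```bash
python3 -m handwheel '[{"dx":0.003,"dy":-0.025,"dz":0.04,"ax":0,"ay":0,"az":-0.045},{"dx":0.005,"dy":-0.046,"dz":0.08,"ax":0,"ay":0,"az":-0.091},{"dx":0.005,"dy":-0.046,"dz":0.11,"ax":0,"ay":0,"az":-0.091},{"dx":0.005,"dy":-0.046,"dz":0.13,"ax":0,"ay":0,"az":-0.091},{"dx":0.005,"dy":-0.046,"dz":0.13,"ax":0,"ay":0,"az":-0.091}]' 0 >/dev/null; python3 - <<'E'
from h import *
import pickle
f=grab("wrist"); cv2.imwrite("pics/w3.png",f["image"]); pickle.dump(f,open("w3.pkl","wb"))
plan([.5627,.1688,.076],24)
E
```

```text
t 3.675 pos [0.5624 0.1693 0.1605] yaw 24.06 F [ 0.06  0.62 -0.05] T [-0.008  0.049  0.044] w 1.001 q [ 0.166 -0.009  1.742 -0.     1.408 -0.254]
d [0.0001 0.0006 0.0845] |d| 0.0845 rv [0.    0.    0.001] tilt 0.0
toolx [ 0.913  0.408 -0.   ] tooly [ 0.408 -0.913  0.   ]
```

View pics/w3.png

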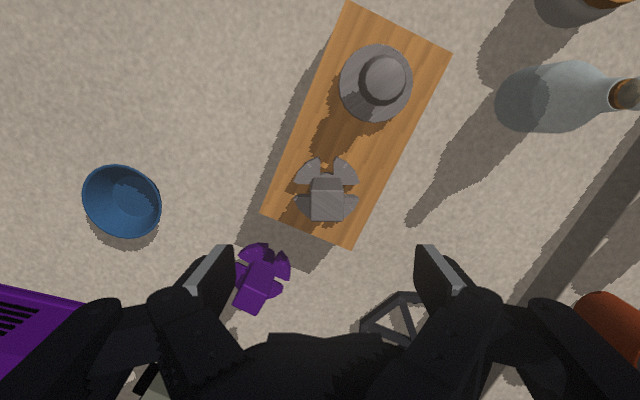

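The post now sits square to the picture with its top at (327,205), centred between the fingers at u≈324.

```bash
python3 - <<'E'
from h import *
import pickle
f=pickle.load(open("w3.pkl","rb"))
q=np.array([onz(f,*p,.114) for p in [(310,192),(343,192),(344,220),(311,221)]]);print(q.mean(0),[np.degrees(np.arctan2(*(q[(i+1)%4]-q[i])[[1,0]]))%90 for i in range(4)],[np.linalg.norm(q[(i+1)%4]-q[i]).round(4) for i in range(4)])
E
```

```text
[0.56298671 0.1702748  0.114     ] [np.float64(24.112978763358615), np.float64(27.02607332448232), np.float64(25.97442302522603), np.float64(25.254591167450627)] [np.float64(0.0247), np.float64(0.0223), np.float64(0.0254), np.float64(0.0231)]
```

```bash
python3 -m handwheel '[{"dx":0,"dy":0,"dz":0.025,"ax":0,"ay":0,"az":-0.01},{"dx":0,"dy":0,"dz":0.05,"ax":0,"ay":0,"az":-0.01},{"dx":0,"dy":0,"dz":0.07,"ax":0,"ay":0,"az":-0.01},{"dx":0,"dy":0,"dz":0.08,"ax":0,"ay":0,"az":-0.01},{"dx":0,"dy":0,"dz":0.084,"ax":0,"ay":0,"az":-0.01}]' 0; python3 -m handwheel '[{"dx":0,"dy":0,"dz":0,"ax":0,"ay":0,"az":0},{"dx":0,"dy":0,"dz":0,"ax":0,"ay":0,"az":0},{"dx":0,"dy":0,"dz":0,"ax":0,"ay":0,"az":0},{"dx":0,"dy":0,"dz":0,"ax":0,"ay":0,"az":0},{"dx":0,"dy":0,"dz":0,"ax":0,"ay":0,"az":0}]' 255; python3 -c "
from h import *
plan([.5627,.1688,.22])"
```

```text
time: 4.3
tool_pos: [0.5624, 0.1699, 0.0763]
tool_rot: [-0.0, 0.977, 0.214, 0.0]
contact_force: [0.2, -0.4, 0.4]
gripper_width: 0.999
time: 4.92
tool_pos: [0.5629, 0.1702, 0.0772]
tool_rot: [-0.0, 0.977, 0.214, 0.001]
contact_force: [0.4, 0.3, 3.4]
gripper_width: 0.28
t 4.925 pos [0.5629 0.1702 0.0772] yaw 24.7 F [0.39 0.27 3.44] T [ 0.091  0.007 -0.053] w 0.28 q [ 0.167  0.071  1.807  0.     1.262 -0.264]
d [-0.0005  0.0012 -0.1428] |d| 0.1428 rv [ 0.0004 -0.0018 -0.    ] tilt 0.11
toolx [0.909 0.418 0.002] tooly [ 0.418 -0.909  0.   ]
```

```bash
python3 -m handwheel '[{"dx":0,"dy":0,"dz":0,"ax":0,"ay":0,"az":0},{"dx":0,"dy":0,"dz":0,"ax":0,"ay":0,"az":0},{"dx":0,"dy":0,"dz":-0.005,"ax":0,"ay":0,"az":0},{"dx":0,"dy":0,"dz":-0.012,"ax":0,"ay":0,"az":0},{"dx":0,"dy":0,"dz":-0.02,"ax":0,"ay":0,"az":0}]'; python3 -m handwheel '[{"dx":0,"dy":0,"dz":-0.015,"ax":0,"ay":0,"az":0},{"dx":0,"dy":0,"dz":-0.035,"ax":0,"ay":0,"az":0},{"dx":0,"dy":0,"dz":-0.06,"ax":0,"ay":0,"az":0},{"dx":0,"dy":0,"dz":-0.09,"ax":0,"ay":0,"az":0},{"dx":0,"dy":0,"dz":-0.12,"ax":0,"ay":0,"az":0}]';python3 -m handwheel '[{"dx":0,"dy":0,"dz":-0.03,"ax":0,"ay":0,"az":0},{"dx":0,"dy":0,"dz":-0.03,"ax":0,"ay":0,"az":0},{"dx":0,"dy":0,"dz":-0.03,"ax":0,"ay":0,"az":0}]'; python3 - <<'E'
from h import *
import pickle
f=grab("wrist"); cv2.imwrite("pics/w4.png",f["image"])
f=grab("scene"); cv2.imwrite("pics/s4.png",cv2.resize(f["image"][60:300,200:520],None,fx=2.4,fy=2.4,interpolation=cv2.INTER_CUBIC))
pickle.dump(f,open("s4.pkl","wb"))
plan([.5500,-.1815,.25],29.2)
E
```

```text
time: 5.55
tool_pos: [0.5611, 0.1698, 0.0953]
tool_rot: [-0.0, 0.977, 0.214, -0.001]
contact_force: [0.3, -1.0, -5.1]
gripper_width: 0.277
time: 6.18
tool_pos: [0.5624, 0.17, 0.2189]
tool_rot: [0.0, 0.977, 0.214, 0.001]
contact_force: [0.0, -0.3, -4.8]
gripper_width: 0.276
time: 6.55
tool_pos: [0.5617, 0.1699, 0.2455]
tool_rot: [-0.0, 0.977, 0.214, -0.0]
contact_force: [-0.2, -0.5, -5.8]
gripper_width: 0.277
t 6.65 pos [0.5611 0.1698 0.2441] yaw 24.7 F [ 0.69  0.01 -4.99] T [0.042 0.021 0.007] w 0.279 q [ 0.167 -0.059  1.651 -0.     1.552 -0.264]
d [-0.1569  0.3145 -0.0057] |d| 0.3515 rv [-0.001   0.0032 -0.0786] tilt 0.19
toolx [ 0.909  0.418 -0.003] tooly [ 0.418 -0.909 -0.001]
```

View pics/w4.png

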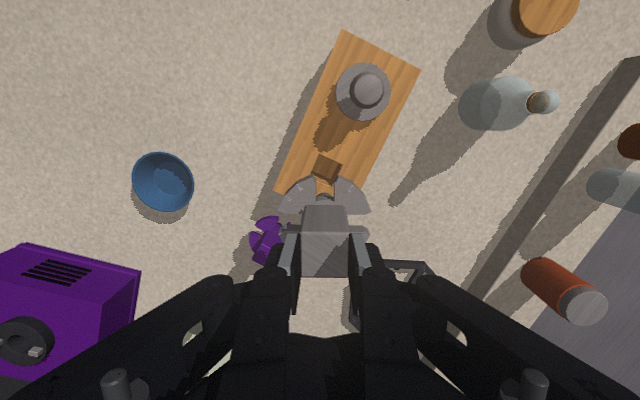

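View pics/s4.png

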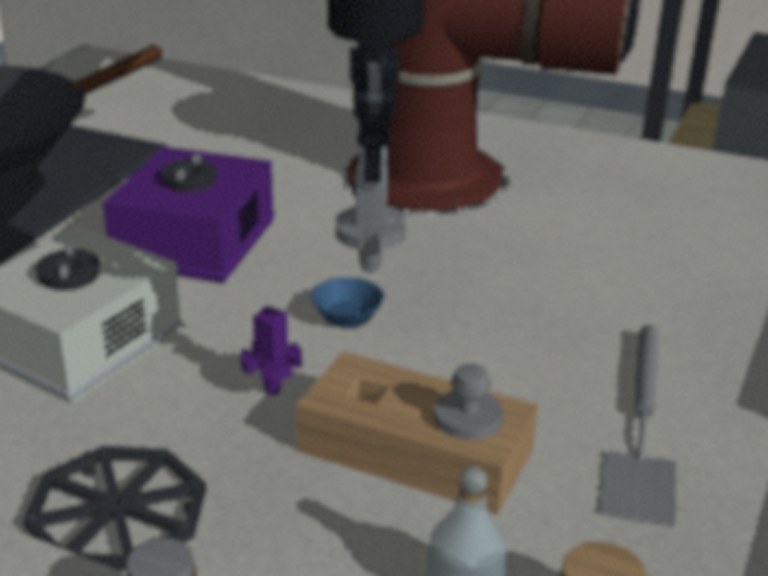

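The arbor hangs upright in the jaws. In the wrist view its post top spans v≈234–275 and u≈302–349. The rack still holds the plain arbor.

```bash
python3 - <<'E'
from h import *
f=grab("wrist")
cv2.imwrite("pics/w5c.png",cv2.resize(f["image"][160:300,260:390],None,fx=5,fy=5,interpolation=cv2.INTER_CUBIC))
import pickle; pickle.dump(f,open("w5.pkl","wb"))
s=manip.state(); pickle.dump(s,open("s5.pkl","wb"))
print(f["xyz"],s["tool_pos"])
E
```

```text
[0.53240937 0.23319001 0.41669055] [0.56115007 0.16976337 0.24403438]
```

View pics/w5c.png

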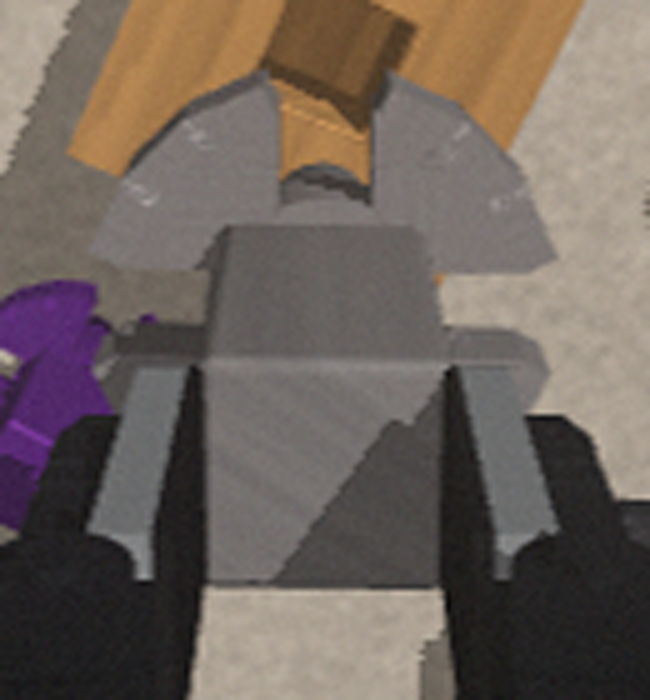

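```bash
python3 - <<'E'
from h import *
import pickle
f=pickle.load(open("w5.pkl","rb"));s=pickle.load(open("s5.pkl","rb"))
B=lambda x,y:((x+.5)/5-.5+260,(y+.5)/5-.5+160)
M=R.from_quat(np.roll(s["tool_rot"],-1)).as_matrix()
for zz in (.277,.281):
  q=np.array([onz(f,*B(*p),zz) for p in [(205,362),(445,362),(441,585),(207,582)]])
  print(zz,(M.T@(q.mean(0)-s["tool_pos"])).round(4),[np.linalg.norm(q[(i+1)%4]-q[i]).round(4) for i in range(4)])
# flange points at z=TCP-.0215+.012
z=s["tool_pos"][2]-.0095
q=np.array([onz(f,*B(*p),z) for p in [(92,255),(135,165),(190,115),(268,72),(390,75),(460,108),(515,170),(556,260),(548,350)]])
A=np.c_[2*q[:,:2],np.ones(len(q))];c=np.linalg.lstsq(A,(q[:,:2]**2).sum(1),rcond=None)[0];print(c[:2],np.sqrt(c[2]+c[:2]@c[:2]),M.T@(np.r_[c[:2],z]-s["tool_pos"]))
E
```

```text
0.277 [ 0.0001  0.0006 -0.033 ] [np.float64(0.024), np.float64(0.025), np.float64(0.0245), np.float64(0.0247)]
0.281 [ 0.0001 -0.0014 -0.037 ] [np.float64(0.0233), np.float64(0.0243), np.float64(0.0238), np.float64(0.024)]
[0.55995112 0.1726755 ] 0.029928896220640332 [ 0.00015935 -0.00313784  0.00950245]
```

```bash
python3 -m handwheel '[{"dx":-0.01,"dy":0.02,"dz":0,"ax":0,"ay":0,"az":-0.01},{"dx":-0.031,"dy":0.063,"dz":0,"ax":0,"ay":0,"az":-0.02},{"dx":-0.055,"dy":0.11,"dz":0,"ax":0,"ay":0,"az":-0.04},{"dx":-0.079,"dy":0.158,"dz":0,"ax":0,"ay":0,"az":-0.06},{"dx":-0.103,"dy":0.206,"dz":0,"ax":0,"ay":0,"az":-0.078}]';  python3 -c "
from h import *
plan([.5502,-.182,.24],29.2)"
```

```text
time: 7.32
tool_pos: [0.5538, -0.0617, 0.2448]
tool_rot: [-0.0, 0.968, 0.252, -0.001]
contact_force: [1.4, 0.0, -4.1]
gripper_width: 0.276
t 7.325 pos [ 0.5538 -0.0617  0.2448] yaw 29.21 F [ 1.35  0.01 -4.1 ] T [ 0.032 -0.082 -0.079] w 0.276 q [-0.245 -0.13   1.717  0.     1.557 -0.754]
d [-0.0619  0.1032  0.0047] |d| 0.1205 rv [-0.0013  0.0013  0.0002] tilt 0.11
toolx [ 0.873  0.488 -0.001] tooly [ 0.488 -0.873 -0.001]
```

```bash
python3 -m handwheel '[{"dx":-0.02,"dy":0.034,"dz":0,"ax":0,"ay":0,"az":0},{"dx":-0.04,"dy":0.066,"dz":0,"ax":0,"ay":0,"az":0},{"dx":-0.055,"dy":0.092,"dz":0,"ax":0,"ay":0,"az":0},{"dx":-0.062,"dy":0.103,"dz":0,"ax":0,"ay":0,"az":0},{"dx":-0.062,"dy":0.103,"dz":0,"ax":0,"ay":0,"az":0}]'; python3 -m handwheel '[{"dx":0,"dy":0,"dz":0,"ax":0,"ay":0,"az":0},{"dx":0,"dy":0,"dz":0,"ax":0,"ay":0,"az":0}]'; python3 - <<'E'
from h import *
import pickle
plan([.5502,-.182,.17],29.2)
f=grab("wrist"); cv2.imwrite("pics/w6.png",f["image"])
cv2.imwrite("pics/w6c.png",cv2.resize(f["image"][150:290,250:400],None,fx=5,fy=5,interpolation=cv2.INTER_CUBIC))
f=grab("top"); cv2.imwrite("pics/t6.png",cv2.resize(f["image"][110:250,370:500],None,fx=4,fy=4,interpolation=cv2.INTER_CUBIC))
f=grab("scene"); cv2.imwrite("pics/s6.png",cv2.resize(f["image"][60:240,140:340],None,fx=4,fy=3.3,interpolation=cv2.INTER_CUBIC))
E
```

```text
time: 7.95
tool_pos: [0.5503, -0.1804, 0.2453]
tool_rot: [-0.001, 0.968, 0.251, -0.001]
contact_force: [0.5, 0.4, -5.7]
gripper_width: 0.281
time: 8.2
tool_pos: [0.5508, -0.1793, 0.2462]
tool_rot: [-0.0, 0.968, 0.252, 0.0]
contact_force: [0.2, -0.5, -5.7]
gripper_width: 0.276
t 8.2 pos [ 0.5508 -0.1793  0.2462] yaw 29.25 F [ 0.25 -0.47 -5.72] T [-0.007 -0.046 -0.003] w 0.276 q [-0.443 -0.079  1.667  0.     1.554 -0.954]
d [-0.0019  0.0021  0.0762] |d| 0.0763 rv [-0.0002 -0.0002  0.0008] tilt 0.02
toolx [0.873 0.489 0.   ] tooly [ 0.489 -0.873 -0.   ]
```

View pics/w6c.png

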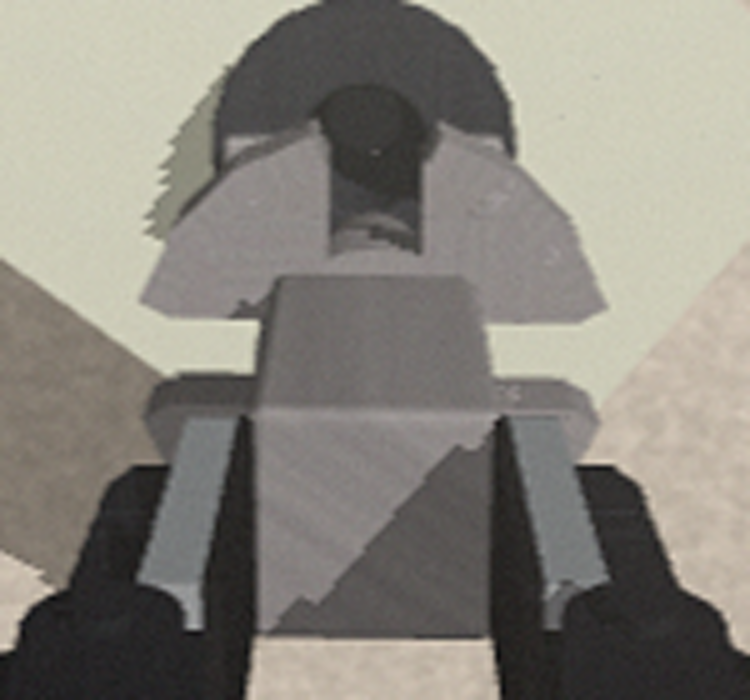

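View pics/s6.png

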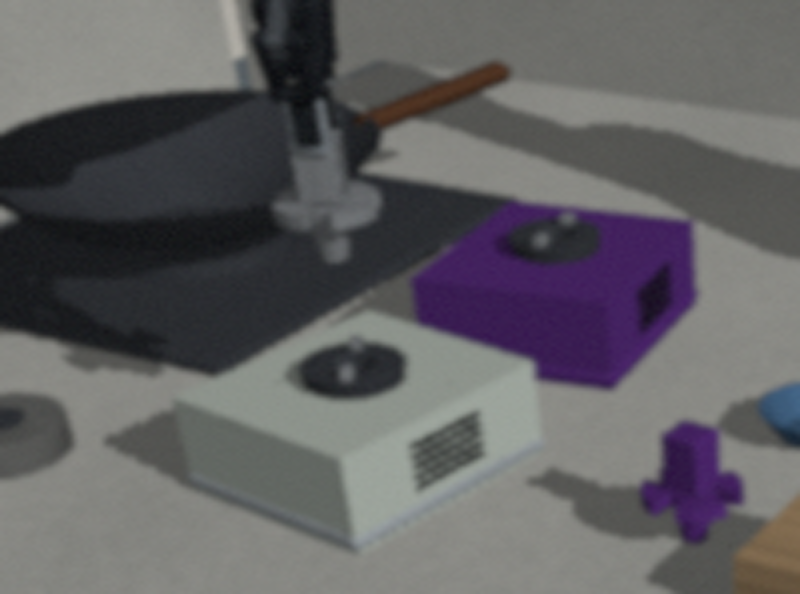

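In the wrist crop the dogs sit level on either side of the bore, so their line matches the jaw line. They are about 2 mm to the tool's −x, which agrees with the planned correction.

```bash
python3 -m handwheel '[{"dx":-0.002,"dy":0.002,"dz":0.015,"ax":0,"ay":0,"az":0},{"dx":-0.002,"dy":0.002,"dz":0.04,"ax":0,"ay":0,"az":0},{"dx":-0.002,"dy":0.002,"dz":0.06,"ax":0,"ay":0,"az":0},{"dx":-0.002,"dy":0.002,"dz":0.076,"ax":0,"ay":0,"az":0},{"dx":-0.002,"dy":0.002,"dz":0.076,"ax":0,"ay":0,"az":0}]'; python3 - <<'E'
from h import *
plan([.5502,-.182,.14],29.2)
f=grab("wrist"); cv2.imwrite("pics/w7c.png",cv2.resize(f["image"][130:290,230:420],None,fx=4,fy=4,interpolation=cv2.INTER_CUBIC))
f=grab("scene"); cv2.imwrite("pics/s7.png",cv2.resize(f["image"][100:240,160:320],None,fx=5,fy=4,interpolation=cv2.INTER_CUBIC))
E
```

```text
time: 8.98
tool_pos: [0.5487, -0.1826, 0.1679]
tool_rot: [-0.001, 0.968, 0.252, -0.002]
contact_force: [0.1, 0.4, -5.3]
gripper_width: 0.278
t 8.975 pos [ 0.5487 -0.1826  0.1679] yaw 29.16 F [ 0.07  0.44 -5.32] T [ 0.012 -0.029 -0.039] w 0.278 q [-0.45  -0.033  1.754  0.     1.425 -0.959]
d [0.0017 0.0003 0.0279] |d| 0.0279 rv [-0.0033  0.0023 -0.0007] tilt 0.23
toolx [ 0.873  0.487 -0.002] tooly [ 0.487 -0.873 -0.003]
```

View pics/w7c.png

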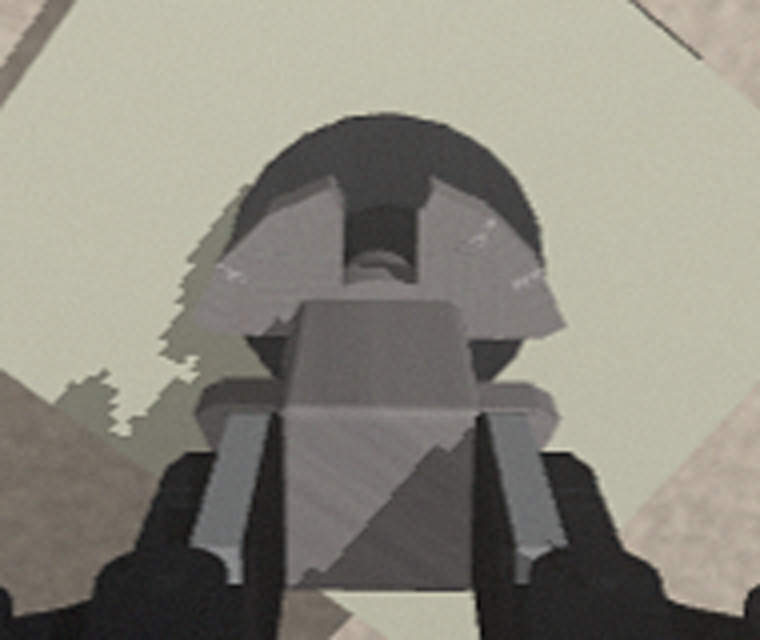

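View pics/s7.png

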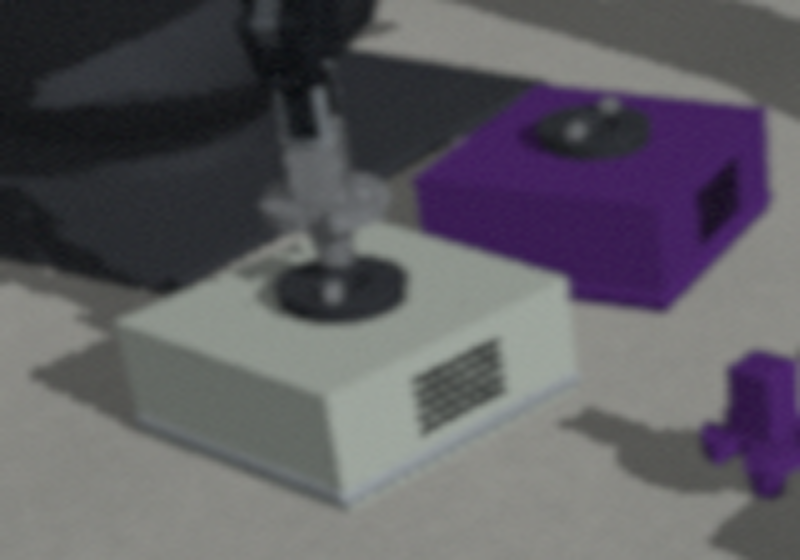

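The nose circle spans u≈240–543 in the crop, centre 391, and the arbor's slot is at 381. The arbor therefore needs about +2 mm in tool x. I'll descend gently.

```bash
python3 -m handwheel '[{"dx":0.001,"dy":0,"dz":0.004,"ax":0,"ay":0,"az":0},{"dx":0.0017,"dy":0,"dz":0.008,"ax":0,"ay":0,"az":0},{"dx":0.0017,"dy":0,"dz":0.012,"ax":0,"ay":0,"az":0},{"dx":0.0017,"dy":0,"dz":0.016,"ax":0,"ay":0,"az":0}]'; python3 -c "
from h import *
plan([.5502,-.182,.135],29.2)"; python3 -m handwheel '[{"dx":0,"dy":0,"dz":0.004,"ax":0,"ay":0,"az":0},{"dx":0,"dy":0,"dz":0.008,"ax":0,"ay":0,"az":0},{"dx":0,"dy":0,"dz":0.012,"ax":0,"ay":0,"az":0}]'; python3 -c "
from h import *
plan([.5502,-.182,.125],29.2)"
```

```text
time: 9.57
tool_pos: [0.5514, -0.1822, 0.1539]
tool_rot: [-0.0, 0.968, 0.252, -0.0]
contact_force: [0.1, -0.4, -4.6]
gripper_width: 0.277
t 9.575 pos [ 0.5514 -0.1822  0.1539] yaw 29.17 F [ 0.14 -0.43 -4.65] T [0.009 0.001 0.014] w 0.277 q [-0.447 -0.019  1.764  0.     1.397 -0.956]
d [-0.0009 -0.0008  0.0189] |d| 0.0189 rv [-0.0001  0.     -0.0006] tilt 0.01
toolx [ 0.873  0.487 -0.   ] tooly [ 0.487 -0.873 -0.   ]
time: 9.95
tool_pos: [0.5514, -0.1823, 0.1419]
tool_rot: [-0.0, 0.968, 0.252, -0.0]
contact_force: [-0.0, -0.1, -4.9]
gripper_width: 0.278
t 9.95 pos [ 0.5514 -0.1823  0.1419] yaw 29.16 F [-0.01 -0.07 -4.93] T [ 0.03  -0.05   0.011] w 0.278 q [-0.447 -0.009  1.775  0.     1.376 -0.956]
d [-0.0009 -0.0008  0.0169] |d| 0.017 rv [-0.0001  0.     -0.0006] tilt 0.0
toolx [ 0.873  0.487 -0.   ] tooly [ 0.487 -0.873 -0.   ]
```

```bash
for i in 1 2; do python3 -m handwheel '[{"dx":-0.0003,"dy":-0.0003,"dz":0.002,"ax":0,"ay":0,"az":0},{"dx":-0.0003,"dy":-0.0003,"dz":0.005,"ax":0,"ay":0,"az":0},{"dx":-0.0003,"dy":-0.0003,"dz":0.005,"ax":0,"ay":0,"az":0}]'; done; python3 -c "
from h import *
plan([.5502,-.182,.125],29.2)"
```

```text
time: 10.32
tool_pos: [0.5508, -0.1821, 0.1369]
tool_rot: [-0.0, 0.968, 0.252, -0.0]
contact_force: [-0.2, -0.2, -5.3]
gripper_width: 0.276
time: 10.7
tool_pos: [0.5503, -0.1819, 0.1317]
tool_rot: [-0.0, 0.968, 0.252, -0.0]
contact_force: [-0.6, -0.2, -5.2]
gripper_width: 0.279
t 10.7 pos [ 0.5503 -0.1819  0.1317] yaw 29.16 F [-0.63 -0.2  -5.16] T [-0.006 -0.026 -0.032] w 0.279 q [-0.448 -0.002  1.785  0.     1.359 -0.957]
d [-0.0001  0.      0.0067] |d| 0.0067 rv [-0.0007  0.0005 -0.0006] tilt 0.05
toolx [ 0.873  0.487 -0.   ] tooly [ 0.487 -0.873 -0.001]
```

Just above the dogs (contact expected at about 0.1295). Next, 1 mm steps.

```bash
for i in 1 2 3 4; do python3 -m handwheel '[{"dx":0,"dy":0,"dz":0.0005,"ax":0,"ay":0,"az":0},{"dx":0,"dy":0,"dz":0.001,"ax":0,"ay":0,"az":0}]' | egrep 'pos|force'; done; python3 -c "
from h import *
plan([.5502,-.182,.125],29.2)"
```

```text
tool_pos: [0.5506, -0.1821, 0.1313]
contact_force: [0.4, 0.2, -5.4]
tool_pos: [0.5506, -0.1821, 0.1302]
contact_force: [-0.1, -0.8, -4.8]
tool_pos: [0.5506, -0.1821, 0.1292]
contact_force: [-0.6, -1.0, -5.8]
tool_pos: [0.5506, -0.1821, 0.1282]
contact_force: [0.0, -0.9, -5.0]
t 11.7 pos [ 0.5506 -0.1821  0.1282] yaw 29.16 F [ 0.04 -0.86 -4.96] T [ 0.034  0.001 -0.012] w 0.279 q [-4.480e-01  1.000e-03  1.788e+00 -0.000e+00  1.352e+00 -9.570e-01]
d [-0.0003 -0.0002  0.0032] |d| 0.0032 rv [ 0.     -0.     -0.0006] tilt 0.0
toolx [0.873 0.487 0.   ] tooly [ 0.487 -0.873  0.   ]
```

```bash
for i in 1 2 3 4 5 6; do python3 -m handwheel '[{"dx":0,"dy":0,"dz":0.0005,"ax":0,"ay":0,"az":0},{"dx":0,"dy":0,"dz":0.001,"ax":0,"ay":0,"az":0}]' | egrep 'pos|force'; done; python3 -c "
from h import *
plan([.5502,-.182,.125],29.2)"
```

```text
tool_pos: [0.5506, -0.182, 0.1272]
contact_force: [0.1, -0.2, -4.2]
tool_pos: [0.5506, -0.182, 0.1262]
contact_force: [-0.0, -0.3, -4.6]
tool_pos: [0.5506, -0.1821, 0.1252]
contact_force: [1.2, 0.4, -5.3]
tool_pos: [0.5506, -0.1821, 0.1242]
contact_force: [-0.3, 0.8, -4.0]
tool_pos: [0.5506, -0.1821, 0.1232]
contact_force: [0.4, -0.4, -5.6]
tool_pos: [0.5505, -0.1821, 0.1221]
contact_force: [0.5, -0.4, -4.6]
t 13.2 pos [ 0.5505 -0.1821  0.1221] yaw 29.16 F [ 0.47 -0.39 -4.55] T [-0.039  0.022  0.015] w 0.275 q [-0.448  0.007  1.793  0.     1.342 -0.957]
d [-0.0003 -0.0002 -0.0029] |d| 0.0029 rv [-0.      0.     -0.0007] tilt 0.0
toolx [ 0.873  0.487 -0.   ] tooly [ 0.487 -0.873 -0.   ]
```

The slots have dropped over the dogs with no resistance. Next I'll press in 0.5 mm steps, watching Fz. The held weight reads about −5 N.

```bash
for i in 1 2 3 4; do python3 -m handwheel '[{"dx":0,"dy":0,"dz":0.0005,"ax":0,"ay":0,"az":0},{"dx":0,"dy":0,"dz":0.0005,"ax":0,"ay":0,"az":0}]' | egrep 'pos|force'; done
```

```text
tool_pos: [0.5507, -0.1821, 0.1219]
contact_force: [-0.1, -0.4, -4.0]
tool_pos: [0.5508, -0.1822, 0.1217]
contact_force: [0.1, 0.5, -2.9]
tool_pos: [0.5509, -0.1822, 0.1214]
contact_force: [-1.6, 0.8, -0.7]
tool_pos: [0.551, -0.1823, 0.121]
contact_force: [-0.7, -0.6, 2.4]
```

```bash
python3 -c "
from h import *
plan([.5502,-.182,.125],29.2)"
```

```text
t 14.2 pos [ 0.551  -0.1823  0.121 ] yaw 29.17 F [-0.72 -0.58  2.39] T [ 0.059  0.211 -0.   ] w 0.276 q [-0.448  0.008  1.794 -0.     1.339 -0.957]
d [-0.0006 -0.0006 -0.004 ] |d| 0.0041 rv [ 0.001  -0.0006 -0.0006] tilt 0.07
toolx [0.873 0.487 0.001] tooly [ 0.487 -0.873  0.001]
```

```bash
for i in 1 2; do python3 -m handwheel '[{"dx":0,"dy":0,"dz":0.0005,"ax":0,"ay":0,"az":0},{"dx":0,"dy":0,"dz":0.0005,"ax":0,"ay":0,"az":0},{"dx":0,"dy":0,"dz":0.0005,"ax":0,"ay":0,"az":0}]' | egrep 'pos|force'; done; python3 -c "
from h import *
plan([.5502,-.182,.125],29.2)"
```

```text
tool_pos: [0.5511, -0.1823, 0.1206]
contact_force: [-1.1, 0.9, 6.1]
tool_pos: [0.5512, -0.1824, 0.1204]
contact_force: [-1.9, 0.7, 6.3]
t 14.95 pos [ 0.5512 -0.1824  0.1204] yaw 29.17 F [-1.89  0.73  6.3 ] T [ 0.127  0.403 -0.016] w 0.274 q [-0.448  0.009  1.794 -0.     1.337 -0.957]
d [-0.0007 -0.0008 -0.0046] |d| 0.0047 rv [ 0.0014 -0.0009 -0.0006] tilt 0.09
toolx [0.873 0.487 0.001] tooly [ 0.487 -0.873  0.001]
```

```bash
python3 -m handwheel '[{"dx":-0.0006,"dy":-0.0003,"dz":0,"ax":0,"ay":0,"az":0},{"dx":-0.0006,"dy":-0.0003,"dz":0,"ax":0,"ay":0,"az":0},{"dx":-0.0006,"dy":-0.0003,"dz":0,"ax":0,"ay":0,"az":0}]' | egrep 'pos|force';  python3 -c "
from h import *
plan([.5502,-.182,.125],29.2)";  python3 -m handwheel '[{"dx":0,"dy":0,"dz":0.0005,"ax":0,"ay":0,"az":0},{"dx":0,"dy":0,"dz":0.0005,"ax":0,"ay":0,"az":0},{"dx":0,"dy":0,"dz":0.0005,"ax":0,"ay":0,"az":0}]' | egrep 'pos|force';python3 -c "
from h import *
plan([.5502,-.182,.125],29.2)"
```

```text
tool_pos: [0.5509, -0.1824, 0.1206]
contact_force: [-1.1, 0.9, 5.8]
t 15.325 pos [ 0.5509 -0.1824  0.1206] yaw 29.16 F [-1.1   0.89  5.79] T [0.134 0.174 0.049] w 0.281 q [-0.448  0.007  1.795  0.     1.336 -0.957]
d [-0.0004 -0.0007 -0.0045] |d| 0.0045 rv [ 0.0019 -0.0017 -0.0006] tilt 0.15
toolx [0.873 0.487 0.002] tooly [ 0.487 -0.873  0.002]
tool_pos: [0.551, -0.1824, 0.1204]
contact_force: [-1.6, 1.4, 6.8]
t 15.7 pos [ 0.551  -0.1824  0.1204] yaw 29.17 F [-1.62  1.43  6.79] T [ 0.128  0.208 -0.009] w 0.278 q [-0.448  0.008  1.795  0.     1.336 -0.957]
d [-0.0005 -0.0008 -0.0046] |d| 0.0047 rv [ 0.0022 -0.0019 -0.0006] tilt 0.16
toolx [0.873 0.487 0.002] tooly [ 0.487 -0.873  0.002]
```

```bash
for i in 1 2 3; do python3 -m handwheel '[{"dx":-0.0001,"dy":0,"dz":0.0005,"ax":0,"ay":0,"az":0},{"dx":-0.0001,"dy":0,"dz":0.0005,"ax":0,"ay":0,"az":0}]' | egrep 'pos|force';done; python3 -c "
from h import *
plan([.5502,-.182,.125],29.2)"
```

```text
tool_pos: [0.551, -0.1825, 0.1202]
contact_force: [-0.7, 1.1, 8.0]
tool_pos: [0.5511, -0.1826, 0.1201]
contact_force: [-1.2, 1.6, 9.3]
tool_pos: [0.5512, -0.1827, 0.1199]
contact_force: [-1.8, 1.3, 9.3]
t 16.45 pos [ 0.5512 -0.1827  0.1199] yaw 29.17 F [-1.79  1.3   9.34] T [0.291 0.372 0.041] w 0.278 q [-0.448  0.008  1.796  0.     1.334 -0.958]
d [-0.0005 -0.0011 -0.0051] |d| 0.0052 rv [ 0.003  -0.0027 -0.0006] tilt 0.23
toolx [0.873 0.487 0.003] tooly [ 0.487 -0.873  0.003]
```

```bash
for i in 1 2 3; do python3 -m handwheel '[{"dx":-0.0002,"dy":0.0001,"dz":0.0006,"ax":0,"ay":0,"az":0},{"dx":-0.0002,"dy":0.0001,"dz":0.0006,"ax":0,"ay":0,"az":0}]' | egrep 'pos|force';done; python3 -c "
from h import *
plan([.5502,-.182,.125],29.2)
f=grab('wrist'); cv2.imwrite('pics/w8.png',f['image'])
f=grab('scene'); cv2.imwrite('pics/s8.png',cv2.resize(f['image'][100:240,160:320],None,fx=5,fy=4,interpolation=cv2.INTER_CUBIC))"
```

```text
tool_pos: [0.5513, -0.1829, 0.1197]
contact_force: [-1.7, 1.1, 11.5]
tool_pos: [0.5514, -0.1831, 0.1196]
contact_force: [-1.8, 2.5, 12.5]
tool_pos: [0.5515, -0.1833, 0.1194]
contact_force: [-2.1, 3.1, 15.0]
t 17.2 pos [ 0.5515 -0.1833  0.1194] yaw 29.17 F [-2.07  3.09 14.97] T [0.457 0.559 0.034] w 0.273 q [-4.490e-01  8.000e-03  1.796e+00  1.000e-03  1.332e+00 -9.590e-01]
d [-0.0005 -0.0017 -0.0056] |d| 0.0059 rv [ 0.0038 -0.0039 -0.0005] tilt 0.31
toolx [0.873 0.487 0.004] tooly [ 0.487 -0.873  0.004]
```

View pics/w8.png

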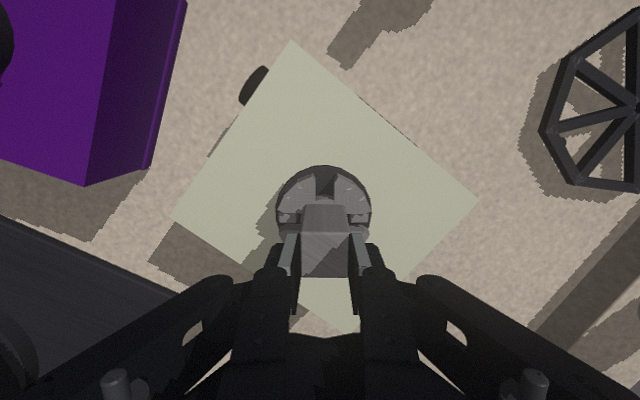

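View pics/s8.png

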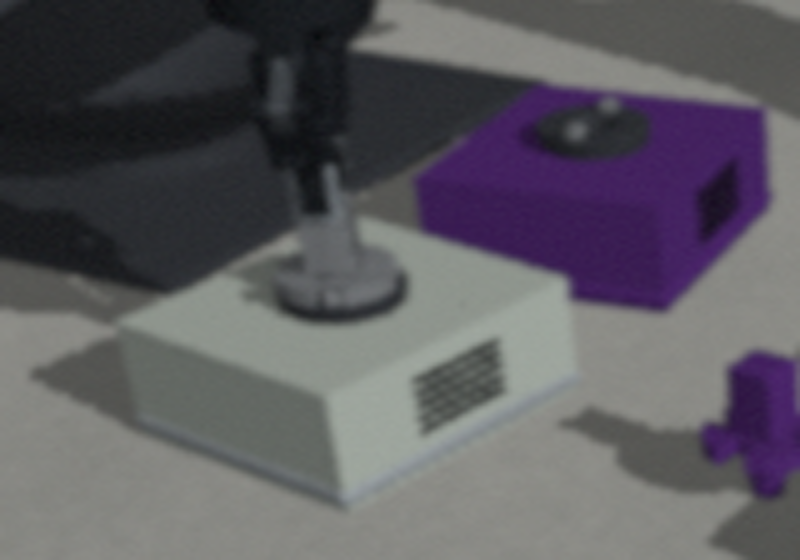

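The flange sits on the spindle face with the dogs in the slots. The push peaked at 15 N on the wrist, about 20 N at the spindle. Now I'll ease the push off and release.

```bash
python3 -m handwheel '[{"dx":0.0001,"dy":0.0003,"dz":-0.001,"ax":0,"ay":0,"az":0},{"dx":0.0001,"dy":0.0005,"dz":-0.002,"ax":0,"ay":0,"az":0},{"dx":0.0001,"dy":0.0005,"dz":-0.003,"ax":0,"ay":0,"az":0},{"dx":0.0001,"dy":0.0005,"dz":-0.004,"ax":0,"ay":0,"az":0},{"dx":0.0001,"dy":0.0005,"dz":-0.004,"ax":0,"ay":0,"az":0}]'|egrep 'pos|force'; python3 -c "
from h import *
plan([.5502,-.182,.125],29.2)"
```

```text
tool_pos: [0.5506, -0.1829, 0.1205]
contact_force: [-0.8, 2.3, 6.2]
t 17.925 pos [ 0.5506 -0.1829  0.1205] yaw 29.17 F [-0.76  2.34  6.24] T [ 0.414 -0.041  0.044] w 0.277 q [-4.500e-01  7.000e-03  1.795e+00  1.000e-03  1.337e+00 -9.590e-01]
d [ 0.0001 -0.001  -0.0045] |d| 0.0046 rv [ 0.001  -0.0025 -0.0006] tilt 0.15
toolx [0.873 0.487 0.002] tooly [ 0.487 -0.873  0.001]
```

```bash
python3 -m handwheel '[{"dx":0.0002,"dy":-0.0006,"dz":-0.001,"ax":0,"ay":0,"az":0},{"dx":0.0003,"dy":-0.001,"dz":-0.0018,"ax":0,"ay":0,"az":0},{"dx":0.0003,"dy":-0.001,"dz":-0.0025,"ax":0,"ay":0,"az":0},{"dx":0.0003,"dy":-0.001,"dz":-0.0025,"ax":0,"ay":0,"az":0}]'|egrep 'pos|force'; python3 -c "
from h import *
plan([.5502,-.182,.125],29.2)"
```

```text
tool_pos: [0.5494, -0.1821, 0.1214]
contact_force: [2.9, 1.0, -0.2]
t 18.425 pos [ 0.5494 -0.1821  0.1214] yaw 29.16 F [ 2.92  0.98 -0.25] T [ 0.179 -0.665  0.002] w 0.282 q [-0.449  0.005  1.796  0.     1.34  -0.958]
d [ 0.0007  0.0003 -0.0036] |d| 0.0037 rv [-0.0001 -0.0003 -0.0008] tilt 0.02
toolx [0.873 0.487 0.   ] tooly [ 0.487 -0.873 -0.   ]
```

```bash
python3 -m handwheel '[{"dx":0.0008,"dy":0.0003,"dz":0,"ax":0,"ay":0,"az":0},{"dx":0.0008,"dy":0.0003,"dz":0,"ax":0,"ay":0,"az":0},{"dx":0.0008,"dy":0.0003,"dz":0,"ax":0,"ay":0,"az":0}]'|egrep 'pos|force'; python3 -m handwheel '[{"dx":0,"dy":0,"dz":0,"ax":0,"ay":0,"az":0},{"dx":0,"dy":0,"dz":0,"ax":0,"ay":0,"az":0},{"dx":0,"dy":0,"dz":0,"ax":0,"ay":0,"az":0},{"dx":0,"dy":0,"dz":0,"ax":0,"ay":0,"az":0}]' 100; python3 -m handwheel '[{"dx":0,"dy":0,"dz":0,"ax":0,"ay":0,"az":0},{"dx":0,"dy":0,"dz":0,"ax":0,"ay":0,"az":0},{"dx":0,"dy":0,"dz":0,"ax":0,"ay":0,"az":0},{"dx":0,"dy":0,"dz":0,"ax":0,"ay":0,"az":0}]' 0; python3 -c "
from h import *
plan([.5502,-.182,.25],29.2)"
```

```text
tool_pos: [0.5498, -0.182, 0.1215]
contact_force: [0.7, -0.4, -0.7]
time: 19.3
tool_pos: [0.5501, -0.182, 0.1219]
tool_rot: [0.0, 0.968, 0.252, -0.0]
contact_force: [0.0, -0.4, 0.5]
gripper_width: 0.61
time: 19.8
tool_pos: [0.5502, -0.182, 0.1219]
tool_rot: [0.0, 0.968, 0.252, 0.0]
contact_force: [0.4, 0.4, 0.2]
gripper_width: 0.999
t 19.8 pos [ 0.5502 -0.182   0.1219] yaw 29.17 F [0.43 0.35 0.2 ] T [ 0.026 -0.035 -0.003] w 0.999 q [-0.448  0.006  1.794 -0.     1.341 -0.957]
d [-0.     -0.     -0.1281] |d| 0.1281 rv [ 0.     -0.     -0.0006] tilt 0.0
toolx [0.873 0.487 0.   ] tooly [ 0.487 -0.873  0.   ]
```

Released, with no contact force. Retreating straight up, then back out of the top camera's view.

```bash
python3 -m handwheel '[{"dx":0,"dy":0,"dz":-0.015,"ax":0,"ay":0,"az":0},{"dx":0,"dy":0,"dz":-0.045,"ax":0,"ay":0,"az":0},{"dx":0,"dy":0,"dz":-0.08,"ax":0,"ay":0,"az":0},{"dx":0,"dy":0,"dz":-0.12,"ax":0,"ay":0,"az":0},{"dx":0,"dy":0,"dz":-0.16,"ax":0,"ay":0,"az":0}]' 0; python3 -m handwheel '[{"dx":-0.04,"dy":-0.02,"dz":0,"ax":0,"ay":0,"az":0},{"dx":-0.08,"dy":-0.04,"dz":0,"ax":0,"ay":0,"az":0},{"dx":-0.11,"dy":-0.06,"dz":0,"ax":0,"ay":0,"az":0},{"dx":-0.11,"dy":-0.06,"dz":0,"ax":0,"ay":0,"az":0},{"dx":-0.11,"dy":-0.06,"dz":0,"ax":0,"ay":0,"az":0}]' 0 ; python3 - <<'E'
from h import *
import pickle
for n in ("top","scene","wrist"):
    f=grab(n); pickle.dump(f,open(n+"9.pkl","wb")); cv2.imwrite(f"pics/{n}9.png",f["image"])
    if n=="top": cv2.imwrite("pics/t9c.png",cv2.resize(f["image"][120:240,380:490],None,fx=5,fy=5,interpolation=cv2.INTER_CUBIC))
    if n=="scene": cv2.imwrite("pics/s9c.png",cv2.resize(f["image"][120:240,160:320],None,fx=5,fy=5,interpolation=cv2.INTER_CUBIC))
E
```

```text
time: 20.42
tool_pos: [0.5502, -0.182, 0.2846]
tool_rot: [0.0, 0.968, 0.252, 0.001]
contact_force: [-0.3, 0.1, 0.3]
gripper_width: 0.998
time: 21.05
tool_pos: [0.4254, -0.1834, 0.2829]
tool_rot: [0.001, 0.968, 0.252, 0.001]
contact_force: [0.5, -0.9, -0.2]
gripper_width: 0.997
```

View pics/t9c.png

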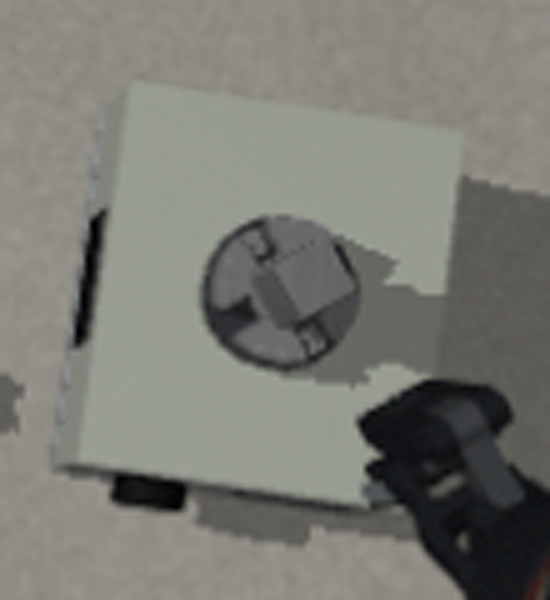

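View pics/s9c.png

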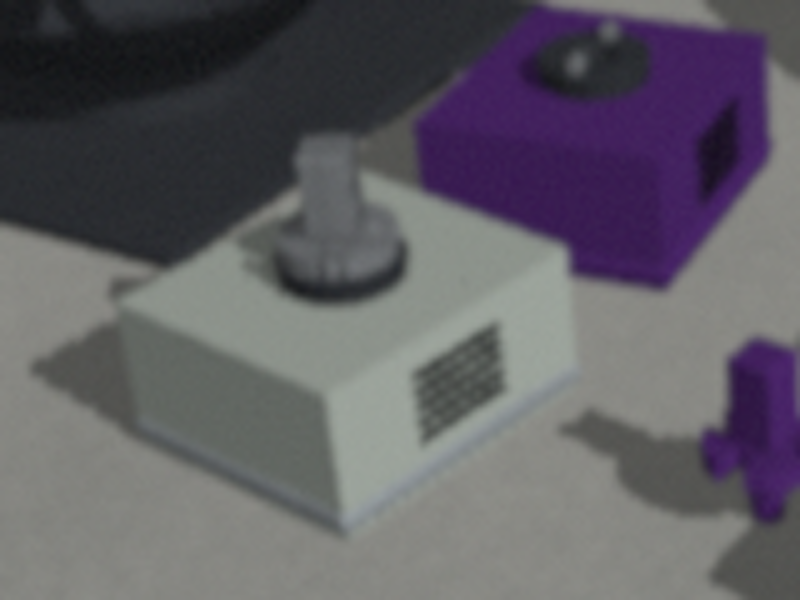

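View pics/wrist9.png

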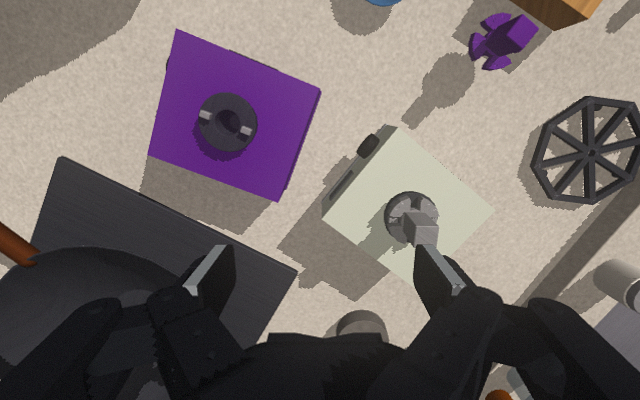

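View pics/top9.png

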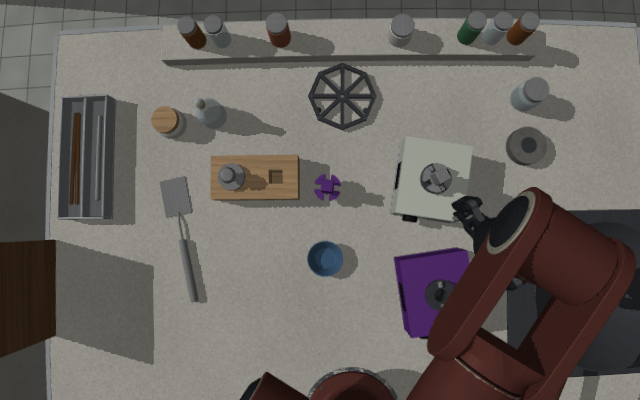

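The top crop shows both dogs inside slots at (260,243) and (313,338). The post is upright, the plain arbor is still in the rack, and nothing else has moved. Last, a height check by depth before handing in.

```bash
python3 - <<'E'
from h import *
import pickle
a=pickle.load(open("top0.pkl","rb"));f=pickle.load(open("top9.pkl","rb"))
B=lambda x,y:((x+.5)/5-.5+380,(y+.5)/5-.5+120)
for n,p in dict(post=B(320,280),fl=B(230,275),fl2=B(280,355),box=B(150,420),box2=B(400,160)).items():
    u,v=round(p[0]),round(p[1]); print(n,np.median([pt(f,u+i,v+j)[2] for i in(-1,0,1) for j in (-1,0,1)]).round(4))
print("before: post in rack",np.median([pt(a,273+i,175+j)[2] for i in(-1,0,1) for j in (-1,0,1)]).round(4),"(true .114)")
print(manip.state()["contact_force"].round(2))
E
```

```text
post 0.1586
fl 0.1103
fl2 0.1106
box 0.0834
box2 0.0859
before: post in rack 0.1133 (true .114)
[-0.08  0.13  0.22]
```

```bash
python3 -c "
from plant import manip
print(manip.job_done())"
```

```text
the job is handed in; nothing more can be done
None
```

The slotted arbor is seated in the white counter drive's spindle, standing free, and the job is handed in at about 21 s of the 72 s.

- **Angle:** I read the dog line from the camera images, at about 29° in the world frame. The slots then dropped over the dogs on the first descent, so I did not need to search for the angle by feel.
- **Press:** The wrist force peaked at about 15 N, which with the arbor's 5 N weight is about 20 N on the spindle. I eased the push off before opening the jaws.
- **Height:** By depth, the post top stands at 158.6 mm and the flange top at about 110.5 mm. Fully home would be 159 mm and 112 mm; resting on the dogs would put both 8 mm higher.
- **Final pictures:** Both dogs show inside slots, the plain arbor is still in the rack, and the dish, cruet and trivet look unmoved. The gripper is clear, with no contact force.
- **Disagreements:** The top and wrist cameras differed by up to about 3 mm on position. They also differed by about 5° on the arbor's starting angle (19° against 24°). I used the closer wrist view for the angle. While pressing, side forces of 2–3 N built up, and I trimmed most of them out before letting go.

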